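# Clamp a mended cheese board and keep hold of the trigger

### The arm

A 7-joint arm with a two-finger parallel gripper is mounted at the origin on a cart in front of the work surface, level with it; the furniture and walls round the work are solid. World frame = base frame: x ahead of the robot, y to its left, z up, the work surface at z = 0. Lengths are in m, angles in degrees, forces in N, time in s.
With the tool pointing down it reaches from about 0.425 to 0.875 m from the base axis. Payload 4.7 kg.
Tool frame: the origin (TCP) lies midway between the tips of the shut fingers; the grasp point (between the pads) lies 19 mm behind it (bot.tcp_to_grasp is the distance from the TCP to the grasp point, in m); z points along the fingers, y is the line along which they close (so a half turn about z gives the same grasp; the last joint's range is limited). The gripper opens to 87 mm and grips with 3 to 60 N. Pads are 19 mm wide; open, the fingers measure 117 mm over their backs; the gripper's body (75 mm by 190 mm) begins 51 mm behind the grasp point.
Start: joints at [-76.083, 18.392, -4.016, 83.108, 1.295, 78.541, -3.26], TCP at [0.147, 0.633, 0.223] pointing down, gripper open.
Joint ranges: [-163.93, 163.93], [-17.29, 119.83], [-79.2, 71.16], [3.27, 140.29], [-89.18, 269.18], [5.43, 117.66], [-154.24, 154.24]. Speed limits (degrees/s): [147.25, 147.25, 180, 180, 180, 180, 180].

### API

Orientations are given as [roll, pitch, yaw] about the fixed x, y, z axes, in that order (R = Rz(yaw) Ry(pitch) Rx(roll)).
In Python, from workcell import bot gives the robot as it stands.
- The arm moves only by the tool tcp_steps, called after "Request:" by a JSON object that holds its "method" and its "body". Schema: {"type":"object","properties":{"offsets":{"type":"object","properties":{"ticks":{"type":"array","items":{"type":"array","items":{"type":"number"},"minItems":7,"maxItems":7},"minItems":1,"maxItems":5}},"additionalProperties":false,"required":["ticks"]},"grip_force":{"type":"number"},"only":{"type":"string"},"quiet":{"type":"boolean"},"lines":{"type":"string"}},"required":["offsets"],"additionalProperties":false}. offsets is an object whose key "ticks" holds a list of rows, 1 to 5 of them, each of 7 numbers: a rotation vector rx, ry, rz in degrees, then dx, dy, dz in m, then the opening from 0.0 (shut) to 1.0 (fully open); each row is the pose to reach, as a shift and turn from the pose commanded when the call began, along the tool's axes at that moment; what a row does not reach only later rows make up. A row lasts 1/10 s, in which the tool goes at most 0.05 m and 8.59 degrees, less where a joint would pass 70% of its speed; a pose out of reach is approached as far as the arm can. The fingers move at their own pace and stop on an object; grip_force is the grip in N (left out, the last holds). Time passes only in rows, so rows that do not move let the fingers close. The tool returns the time, the measured TCP pose, the force, the opening and the grip force at its end. only (a regular expression) keeps the lines of the reply that match it, lines (a string "A,B") keeps lines A to B, and quiet returns only ok. Input that does not fit is refused with a message, and nothing moves.
- bot.get_obs(): the state, without advancing time (a new reading comes with each control period).
- bot.read_camera(name): name is "scene" or "top" or "wrist"; returns a dict with "image" (384x512x3 uint8, red, green, blue), "fov_y" (degrees; the focal length in pixels is half the picture's height over the tangent of half this angle, whatever the lens; pixels are square), "cx", "cy" (the principal point, pixels), "rvec" (rotation vector, rad) and "tvec" (3), from world to camera coordinates, as OpenCV has them; the wrist camera has in their place "T_tool_cam" (4x4, takes a point from camera to tool coordinates, whose origin is the TCP and whose axes are the flange's). Camera axes: x right, y down, z forward; pixel columns grow to the right and rows downward; lengths in m; the calibration is good to about 2 mm. A picture is of the moment at which its call begins: read the wrist's pose just before it. There is no depth.
- bot.close_job(): hands the job in; it is judged then, once.
The state is a dict: "time": time; "q": joint angles; "joint_vel": joint speeds; "joint_efforts": joint torques, N m; "ee_pos": TCP position; "tcp_rot": TCP orientation; "wrist_force": force on the tool from outside, world axes, zero at the start; "ft_torque": the same for the moment, N m; "width": opening from 0.0 (shut) to 1.0 (fully open); "grip_force": force on a finger pad.
Only numpy, scipy, OpenCV 4.12 (cv2) and the standard library are available. Lean on these libraries where they do the work, as an engineer would, in place of code of your own. Each camera call takes 0.05 s, during which the arm holds its last target. There are 200 camera calls.

### The job

Press the spring plunger on the clamp's suction foot all the way down and let it come back up, so that the foot bites. Then pump the clamp's trigger towards its handle (squeeze, let it spring fully out, squeeze again) until the sprung shoe meets the glued cheese board and is pressed about half way into its travel, never bottoming out, and finish with the fingers still holding the trigger squeezed there. Move the shoe with the trigger only: do not touch the toothed bar, the shoe or the board, and leave the other things on the worktop alone.

Things in the scene. Friction and masses are not known exactly. Their poses are not given: they have to be found in the camera images.
- clamp: Black and steel caulk-style bar clamp, 280 mm long, fixed. Origin: on the worktop under its black housing (x -22 to 58, y -32 to 28, 54 high). Local +y: the way the toothed bar (x = 38; tail to y = -100 mm) pushes, roughly to the left; fixed jaw's pad at y = 166 mm, 6 mm bed before it. Handle and trigger stick out level to local -x (to the robot). Suction foot with plunger at (-30, 80) mm.
- handle_pad (a point): Point on the outer (-y) face of the fixed handle, at clamp local (-90, -22, 29) mm. The handle is a black bar along x, 14 mm thick (local y = -22 to -8 mm), 14 to 44 mm above the worktop, from the housing to x = -125 mm.
- trigger_pad (a point): Point on the outer (+y) face of the trigger, 70 mm from its pivot pin (at clamp local (-20, 5) mm, upright), 29 mm above the worktop; push here. Trigger: black bar 10 mm thick, 28 high, 113 long, beside the handle. Let out, this point is 49 mm from the handle's outer face; squeezed 32 mm. A gripper centred at local (-90, -6) mm, closing along y from over 75 mm open, drives the full stroke.
- trigger (a joint): Trigger angle in rad: 0 let out, 0.24 fully squeezed; springs back by itself. A squeeze pushes the bar on by 58 mm per rad (14 mm in all), less the play of a ratchet with 5 mm teeth; letting the trigger fully out re-seats the ratchet: a full pump gains 10 mm net. Takes about 8 to 10 N at the pad, 11 to 17 N with the shoe pressed.
- rod (a joint): Advance of the toothed bar and jaw in m towards +y, 0 to 0.080. It stays by friction (4 N) while nothing presses on the shoe; with the shoe pressed it backs off as the trigger is let out, so only a held trigger keeps the clamping.
- shoe (a joint): How far the sprung shoe (steel plate with rubber face, 50 mm wide, top 38 mm above the worktop, on two pins before the bar's end plate) is pressed back, in m: 0 free, 0.014 bottomed (crushing). 5 N starts it, 8.5 N at half travel.
- shoe_face (a point): Middle of the shoe's rubber face, which meets the board; 18 mm above the worktop.
- plunger (a joint): Plunger of the suction foot, m pressed down: 0 up, 0.010 at its stop. Spring: 2 N at the start, 9 N at the stop.
- plunger_top (a point): Centre of the plunger's round black head (28 mm across), on its top face, 62 mm above the worktop when up, 52 mm when pressed. The barrel round it ends 40 mm above the worktop.
- board: Mended cheese board of pale wood, two glued halves, dark joint line, 90 mm (x) x 54 mm (y) x 22 mm, lying loose on the clamp's bed (6 mm above the worktop) up to 3 mm from the fixed jaw; the origin is the centre of its underside, local axes like the clamp's.
- tape: Bystander: roll of tape lying flat, 96 mm across, 25 mm high, left of the trigger in front of the board.
- matches: Bystander: matchbox 35 x 53 x 14 mm behind the board.
- candle: Bystander: tea light in a cup, 38 mm across, 15 mm high, behind the housing.
- mug: Bystander: plain pale cup, 64 x 88 mm, 54 mm high, left on the worktop.
- spice_jar: Bystander: spice jar 46 mm across, 106 mm high, near the microwave.
- lemon: Bystander: lemon, 71 mm long, at the left.
Things that resemble listed ones, but are neither listed nor needed, are in the scene too. Several things have the shape of the board; the one meant has the colours described above.

How it is judged:
By the outcome, as a careful person would: the job done as asked, in the order asked, and still so for the second after the job is handed in, while the arm keeps its last pose, push and grip.
It also fails if it takes over 72 s, if anything falls off the work surface, if the arm or the gripper's body presses on something with over 40 N, if the wrist force passes 120 N, or if a joint passes its speed limit or range.

## Working session

There is one attempt and no reset: what is moved stays moved. The work goes in short steps, Python scripts to look and compute and a tool call to move; the robot and the scene stay as the last step left them, time stands still between calls to the robot, and variables do not carry over. Pictures are saved under pics/ and viewed, at most 10 in all, crops included, and the job is handed in when it is done.

```bash
ls; mkdir -p pics; cat > h.py <<'E'
import numpy as np, cv2
from workcell import bot
def K(c):
    f=c["image"].shape[0]/2/np.tan(np.radians(c["fov_y"])/2)
    return f
def ray(c,u,v):
    R=cv2.Rodrigues(np.array(c["rvec"],float))[0];t=np.array(c["tvec"],float)
    d=R.T@np.array([(u-c["cx"])/K(c),(v-c["cy"])/K(c),1]);return -R.T@t,d
def plane(c,u,v,z):
    o,d=ray(c,u,v);return o+d*(z-o[2])/d[2]
def proj(c,p):
    R=cv2.Rodrigues(np.array(c["rvec"],float))[0];q=R@np.array(p)+np.array(c["tvec"],float)
    return c["cx"]+K(c)*q[0]/q[2],c["cy"]+K(c)*q[1]/q[2]
E
python3 - <<'E'
from h import *
import pickle
for n in("scene","top"):
    c=bot.read_camera(n);pickle.dump(c,open(n+".pkl","wb"));cv2.imwrite(f"pics/{n}.png",c["image"][:,:,::-1])
    print(n,c["fov_y"],ray(c,256,192))
print(bot.get_obs())
E
```

```text
pics
scene 47.650498999706315 (array([ 0.04150457, -0.65041418,  0.88689426]), array([ 0.42191   ,  0.46225528, -0.7800747 ]))
top 45.01467622747054 (array([ 0.24909378, -0.17029123,  1.38673621]), array([ 0.18249785,  0.00551593, -0.98321168]))
{'time': 0.1, 'q': array([-76.08263287,  18.43597602,  -4.01528306,  83.16973189,
         1.29518822,  78.54247899,  -3.26023822]), 'joint_vel': array([ 0.05635586, -0.08906111,  0.02447536, -0.16526494, -0.07449603,
        0.08230545,  0.08613831]), 'joint_efforts': array([-6.57928649e-04, -4.92569053e+01, -4.05933447e-01, -3.13399208e+01,
       -6.41677575e-02,  3.94299324e-02,  5.96572954e-05]), 'ee_pos': array([0.14736309, 0.63253989, 0.22154174]), 'tcp_rot': array([-1.79897060e+02,  5.89561288e-03,  1.66891837e+02]), 'wrist_force': array([-0.48766275,  0.81422483, -0.89651299]), 'ft_torque': array([ 0.05734913, -0.02501322,  0.04208217]), 'grip_force': 0.0, 'width': 1.0017904414934073}
```

View pics/scene.png

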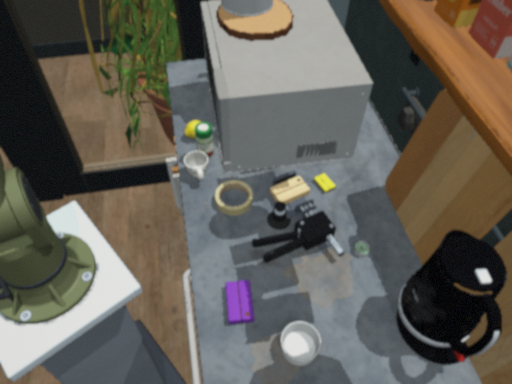

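View pics/top.png

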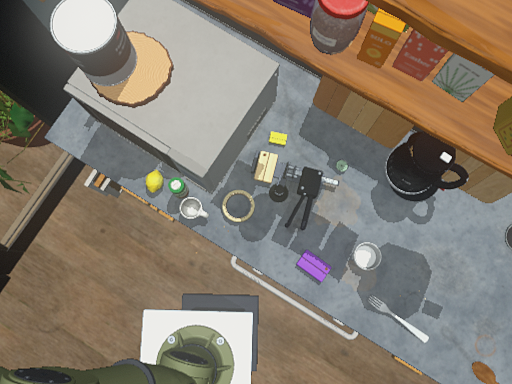

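The top view shows the clamp housing at about (311,182), the handle and trigger towards (297,225), the plunger at (279,193) and the tape at (238,206). Two things are board-shaped. The pale wooden one at (265,166) has a dark joint line and lies on the clamp bed, so it is the board. The purple one at (313,265) is a decoy. I'll confirm this with an enlarged crop.

```bash
python3 - <<'E'
from h import *
import pickle
a=pickle.load(open("top.pkl","rb"));b=pickle.load(open("scene.pkl","rb"))
A=cv2.resize(a["image"][125:240,225:355],None,fx=6,fy=6,interpolation=cv2.INTER_CUBIC)[:600,:,::-1]
B=cv2.resize(b["image"][165:270,235:365],None,fx=6,fy=6,interpolation=cv2.INTER_CUBIC)[:600,:,::-1]
cv2.imwrite("pics/topc.png",A);cv2.imwrite("pics/scenec.png",B)
E
```

```text
(no output)
```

View pics/topc.png

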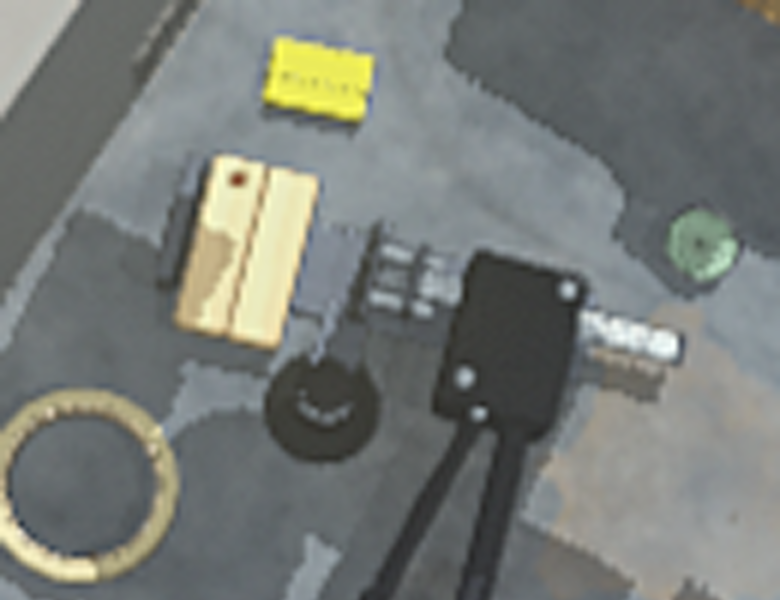

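View pics/scenec.png

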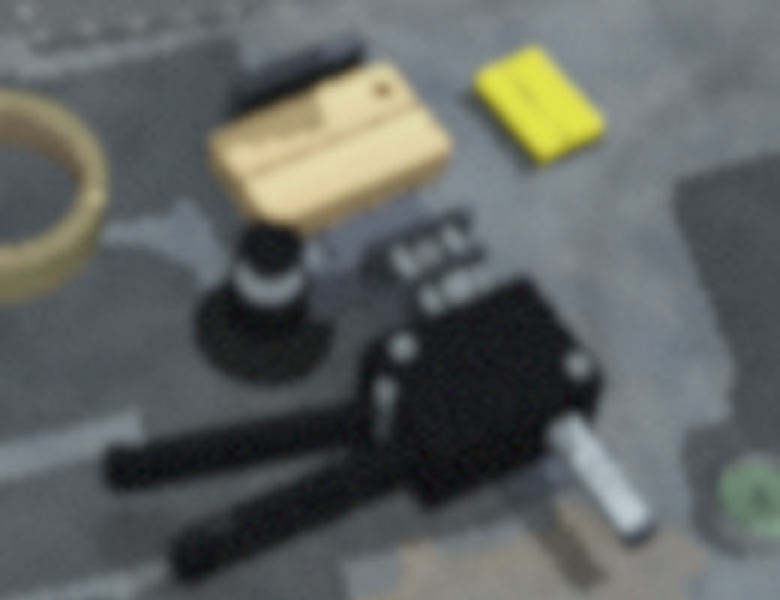

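The crops confirm that the pale wooden board with the dark joint line lies before the fixed jaw on the clamp's bed. The housing corners in the top crop are (477,252), (585,270), (548,440) and (433,405), and the plunger head in the scene crop is at (270,243).

```bash
cat >> h.py <<'E'
def se2(L,W):
    L=np.array(L,float);W=np.array(W)[:,:2];l=L-L.mean(0);w=W-W.mean(0)
    a=np.arctan2((l[:,0]*w[:,1]-l[:,1]*w[:,0]).sum(),(l*w).sum())
    R=np.array([[np.cos(a),-np.sin(a)],[np.sin(a),np.cos(a)]]);return a,W.mean(0)-R@L.mean(0),R
E
python3 - <<'E'
from h import *
import pickle
a=pickle.load(open("top.pkl","rb"));b=pickle.load(open("scene.pkl","rb"))
ft=lambda x,y,z:plane(a,225+x/6,125+y/6,z)
fs=lambda x,y,z:plane(b,235+x/6,165+y/6,z)
H=[ft(477,252,.054),ft(585,270,.054),ft(548,440,.054),ft(433,405,.054)]
L=np.array([(58,28),(58,-32),(-22,-32),(-22,28)])/1e3
al,t,R=se2(L,H);print("housing",np.degrees(al),t,np.array(H)[:,:2]-(L@R.T+t))
B=[ft(213,155,.028),ft(320,178,.028),ft(278,348,.028),ft(176,325,.028)]
ab,tb,Rb=se2(np.array([(45,27),(45,-27),(-45,-27),(-45,27)])/1e3,B);print("board",np.degrees(ab),tb,"local",R.T@(tb-t))
p=fs(270,238,.062);print("plunger scene",p,"local",R.T@(p[:2]-t))
print("plunger top",ft(322,400,.062),R.T@(ft(322,400,.062)[:2]-t))
# joint line
HS=[fs(525,280,.054),fs(603,378,.054),fs(430,500,.054),fs(362,355,.054)]
print("scene housing",se2(L,HS)[:2])
for n,l,z in[("plung",(-30,80),.062),("hpad",(-90,-22),.029),("grip",(-90,-6),.029),("hend",(-125,-15),.044)]:
    w=R@(np.array(l)/1e3)+t;q=np.append(w,z)
    u,v=proj(a,q);s,r=proj(b,q);print(n,w,"topcrop",(u-225)*6,(v-125)*6,"scenecrop",(s-235)*6,(r-165)*6)
E
```

```text
housing -12.996731855129687 [ 0.51372418 -0.3149101 ] [[-0.00125916 -0.00335243]
 [ 0.00452581  0.00197968]
 [-0.002809    0.00188394]
 [-0.00045764 -0.00051119]]
board -11.400066604213182 [ 0.57914101 -0.19115948] local [0.03591009 0.13529243]
plunger scene [ 0.50559551 -0.22767849  0.062     ] local [-0.02753844  0.08316889]
plunger top [ 0.49769108 -0.2287217   0.062     ] [-0.03500576  0.08037473]
scene housing (np.float64(-0.19642250566285033), array([ 0.50868975, -0.31926384]))
plung [ 0.50248433 -0.2302126 ] topcrop 325.2488510626778 390.3652564582285 scenecrop 268.6569672413859 245.97656522789032
hpad [ 0.42108202 -0.31610593] topcrop 493.94469914909394 570.140175237404 scenecrop 262.20879521386155 549.9492531095698
grip [ 0.42468035 -0.3005158 ] topcrop 462.261873048074 562.0383281232936 scenecrop 241.0511914556239 517.3181514358553
hend [ 0.38855289 -0.30141391] topcrop 466.4742220441816 632.3207126334815 scenecrop 173.01548812937688 552.8970047904667
```

```bash
python3 - <<'E'
from h import *
import pickle
a=pickle.load(open("top.pkl","rb"));b=pickle.load(open("scene.pkl","rb"))
print("microwave bottom corners", plane(b,220,165,0),plane(b,352,155,0)); print("jar",plane(b,204,150,.03),"mug",plane(b,196,163,.03),"tape",plane(a,238,206,.02),"lemon",plane(a,154,181,.03))
print(proj(a,(.147,.633,.22)))
o=bot.get_obs();Rt=cv2.Rodrigues(np.zeros(3))[0]
from scipy.spatial.transform import Rotation as Ro
R=Ro.from_euler("xyz",o["tcp_rot"],degrees=True).as_matrix()
for w in[(.30,.40,.22),(.43,.15,.22),(.502,-.230,.14)]: print(w,R.T@(np.array(w)-o["ee_pos"]))
E
```

```text
microwave bottom corners [5.08644016e-01 1.10704997e-02 1.11022302e-16] [ 8.14570965e-01 -1.99971114e-01  1.11022302e-16]
jar [0.49387264 0.06065643 0.03      ] mug [0.44862661 0.03587277 0.03      ] tape [ 0.45890001 -0.11004534  0.02      ] lemon [0.52641377 0.14331131 0.03      ]
(np.float64(-72.28779614073042), np.float64(311.4016637426362))
(0.3, 0.4, 0.22) [-0.20139733 -0.1918611   0.00190717]
(0.43, 0.15, 0.22) [-0.38470752 -0.40586393  0.00231052]
(0.502, -0.23, 0.14) [-0.54100346 -0.7594893   0.08296207]
```

Request:
{"method": "tcp_steps", "body": {"offsets": {"ticks": [[0, 0, 0, -0.035, -0.030, -0.03, 1], [0, 0, 0, -0.07, -0.06, -0.03, 1], [0, 0, 0, -0.105, -0.09, -0.03, 1], [0, 0, 0, -0.14, -0.12, -0.03, 1], [0, 0, 0, -0.175, -0.15, -0.03, 1]]}}}

```text
time: 0.6
ee_pos: [0.2847, 0.4454, 0.2523]
tcp_rot: [-180.0, -0.0, 166.9]
wrist_force: [0.2, 0.3, 0.8]
width: 1.0
grip_force: 0.0
```

Request:
{"method": "tcp_steps", "body": {"offsets": {"ticks": [[0, 0, 0, -0.03, -0.03, 0, 1], [0, 0, 0, -0.061, -0.055, 0, 1], [0, 0, 0, -0.09, -0.095, 0, 1], [0, 0, 0, -0.115, -0.14, 0, 1], [0, 0, 0, -0.14, -0.18, 0, 1]]}}}

```text
time: 1.1
ee_pos: [0.3795, 0.238, 0.2522]
tcp_rot: [-180.0, -0.0, 166.9]
wrist_force: [1.0, 0.3, -0.2]
width: 0.999
grip_force: 0.0
```

Request:
{"method": "tcp_steps", "body": {"offsets": {"ticks": [[0, 0, 0, -0.025, -0.04, 0, 1], [0, 0, 0, -0.051, -0.081, 0, 1], [0, 0, 0, -0.063, -0.129, 0, 1], [0, 0, 0, -0.075, -0.175, 0, 1], [0, 0, 0, -0.085, -0.21, 0, 1]]}}}

```text
time: 1.6
ee_pos: [0.4141, 0.0133, 0.2523]
tcp_rot: [180.0, -0.0, 166.8]
wrist_force: [-0.2, 0.0, -0.4]
width: 1.0
grip_force: 0.0
```

```bash
python3 -c "
from workcell import bot
print(bot.get_obs())"
```

```text
{'time': 1.6, 'q': array([-39.92338041, -14.90800827,  28.99612819, 112.06083364,
         7.22476128,  81.12542564,  63.88045581]), 'joint_vel': array([20.18056892, -5.94377253, 21.85398979,  1.41969706,  7.18652498,
        1.04748798, 40.60654845]), 'joint_efforts': array([ -1.60853527, -13.13654065,  -4.75425884, -30.62994719,
        -0.05821477,   0.30350978,  -0.67465464]), 'ee_pos': array([0.41405132, 0.01329926, 0.25231892]), 'tcp_rot': array([ 1.79979658e+02, -1.84527722e-02,  1.66753264e+02]), 'wrist_force': array([-0.17831838,  0.02097333, -0.37433672]), 'ft_torque': array([0.00856232, 0.00668216, 0.02431624]), 'grip_force': 0.0, 'width': 0.9996105059189447}
```

Request:
{"method": "tcp_steps", "body": {"offsets": {"ticks": [[0, 0, 0, -0.02, -0.042, 0, 0.6], [0, 0, 0, -0.04, -0.084, 0, 0.3], [0, 0, 0, -0.06, -0.12, 0, 0], [0, 0, 0, -0.09, -0.16, 0, 0], [0, 0, 0, -0.115, -0.19, 0, 0]]}, "grip_force": 10}}

```text
time: 2.1
ee_pos: [0.4834, -0.1977, 0.253]
tcp_rot: [180.0, 0.1, 166.8]
wrist_force: [-0.9, 0.5, -0.3]
width: 0.634
grip_force: 0.0
```

Request:
{"method": "tcp_steps", "body": {"offsets": {"ticks": [[0, 0, 0, 0, 0, 0, 0], [0, 0, 0, 0, 0, 0, 0]]}}}

```text
time: 2.3
ee_pos: [0.483, -0.1951, 0.2518]
tcp_rot: [-179.9, -0.1, 166.8]
wrist_force: [-0.9, -0.5, -0.2]
width: 0.451
grip_force: 0.0
```

```bash
python3 - <<'E'
from h import *
import pickle
o=bot.get_obs();print(o["q"],o["ee_pos"])
c=bot.read_camera("wrist");c["o"]=o;pickle.dump(c,open("w1.pkl","wb"));cv2.imwrite("pics/w1.png",c["image"][:,:,::-1])
E
```

```text
[-32.05392968   1.027424    52.31955658 100.25396877  -0.74960807
  79.22321024  97.18373288] [ 0.48301149 -0.19505221  0.25182971]
```

View pics/w1.png

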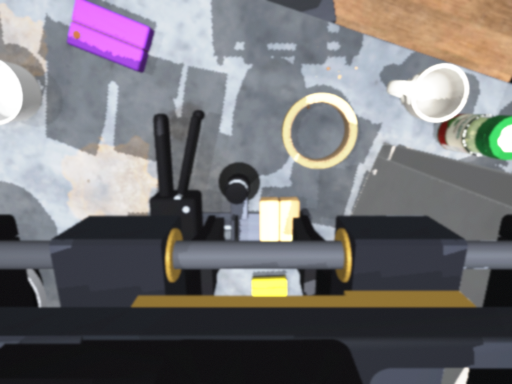

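The wrist view shows the plunger head at about (237,186), the handle end at (160,118), the trigger end at (198,115) and the housing's near edge at about (150–202,196). I'll cast rays through these.

```bash
cat >> h.py <<'E'
from scipy.spatial.transform import Rotation as Ro
def wplane(c,u,v,z):
    o=c["o"];R=Ro.from_euler("xyz",o["tcp_rot"],degrees=True).as_matrix();T=c["T_tool_cam"]
    d=R@T[:3,:3]@np.array([(u-c["cx"])/K(c),(v-c["cy"])/K(c),1]);p=R@T[:3,3]+o["ee_pos"];return p+d*(z-p[2])/d[2]
def wproj(c,q):
    o=c["o"];R=Ro.from_euler("xyz",o["tcp_rot"],degrees=True).as_matrix();T=c["T_tool_cam"]
    x=T[:3,:3].T@(R.T@(np.array(q)-o["ee_pos"])-T[:3,3]);return c["cx"]+K(c)*x[0]/x[2],c["cy"]+K(c)*x[1]/x[2]
E
python3 - <<'E'
from h import *
import pickle
c=pickle.load(open("w1.pkl","rb"));print(c["fov_y"],c["T_tool_cam"].round(3))
cv2.imwrite("pics/w1c.png",cv2.resize(c["image"][95:225,130:320],None,fx=4,fy=4,interpolation=cv2.INTER_CUBIC)[:,:,::-1])
b=c["image"].astype(int).max(2)<45
print("plunger",wplane(c,237,186,.062),"handle end",wplane(c,160,116,.044),"trig end",wplane(c,197,113,.043),"hous near corners",wplane(c,150,198,.054),wplane(c,202,196,.054))
E
```

```text
65.28917761523836 [[ 0.001 -0.967 -0.254  0.07 ]
 [ 1.     0.     0.001  0.001]
 [-0.001 -0.254  0.967 -0.162]
 [ 0.     0.     0.     1.   ]]
plunger [ 0.49578599 -0.22294463  0.062     ] handle end [ 0.39494892 -0.29390691  0.044     ] trig end [ 0.40167436 -0.24994055  0.043     ] hous near corners [ 0.48781351 -0.33367724  0.054     ] [ 0.50013278 -0.26965521  0.054     ]
```

View pics/w1c.png

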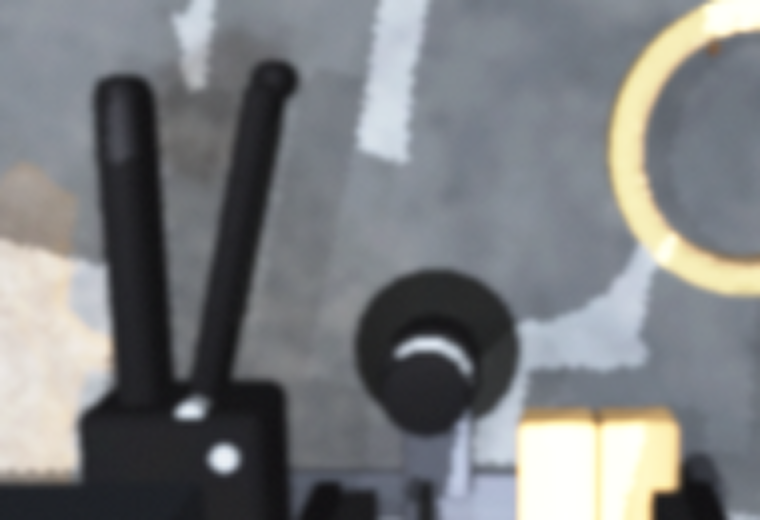

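The crop shows the head's centre at crop (428,393), which is (237,193) in the full picture. The handle's outer top edge runs from crop (97,130) to (118,385).

```bash
python3 - <<'E'
from h import *
import pickle
c=pickle.load(open("w1.pkl","rb"));f=lambda x,y,z:wplane(c,130+x/4,95+y/4,z)
p=f(428,393,.062);h1=f(96,130,.044);h2=f(118,385,.044);t=f(297,90,.043)
print("plunger",p,"handle edge",h1,h2,"dir",np.degrees(np.arctan2(*(h2-h1)[1::-1])),"tip",f(125,76,.044))
a=pickle.load(open("top.pkl","rb"));b=pickle.load(open("scene.pkl","rb"))
# two-view triangulation top/scene/wrist for plunger head
for al in(-11.5,-12.5,-13.5):
    r=np.radians(al);R=np.array([[np.cos(r),-np.sin(r)],[np.sin(r),np.cos(r)]])
    print(al,"origin from plunger",p[:2]-R@[-.03,.08],"handle edge local",[(R.T@(h[:2]-p[:2])+[-.03,.08]).round(4) for h in(h1,h2,f(125,76,.044),f(224,458,.056))])
o=c["o"];R=Ro.from_euler("xyz",o["tcp_rot"],degrees=True).as_matrix()
print(R.T@(p-o["ee_pos"]))
E
```

```text
plunger [ 0.50460998 -0.22517613  0.062     ] handle edge [ 0.40621049 -0.30514922  0.044     ] [ 0.48403081 -0.3233427   0.044     ] dir -13.158741948071851 tip [ 0.39306839 -0.29173262  0.044     ]
-11.5 origin from plunger [ 0.51805829 -0.30955114] handle edge local [array([-0.1105, -0.018 ]), array([-0.0306, -0.0203]), array([-0.126 , -0.0075]), array([-0.0091,  0.0145])]
-12.5 origin from plunger [ 0.51658369 -0.30977299] handle edge local [array([-0.1088, -0.0194]), array([-0.0288, -0.0203]), array([-0.1245, -0.0091]), array([-0.0079,  0.0149])]
-13.5 origin from plunger [ 0.51510545 -0.30996908] handle edge local [array([-0.107 , -0.0207]), array([-0.0271, -0.0203]), array([-0.1229, -0.0108]), array([-0.0068,  0.0153])]
[-0.02828895 -0.02417679  0.18980116]
```

Request:
{"method": "tcp_steps", "body": {"offsets": {"ticks": [[0, 0, 0, -0.014, -0.014, 0.04, 0], [0, 0, 0, -0.0268, -0.0266, 0.08, 0], [0, 0, 0, -0.0268, -0.0266, 0.125, 0], [0, 0, 0, -0.0268, -0.0266, 0.17, 0], [0, 0, 0, -0.0268, -0.0266, 0.17, 0]]}}}

```text
time: 2.85
ee_pos: [0.499, -0.2225, 0.0771]
tcp_rot: [179.9, -0.7, 167.0]
wrist_force: [0.1, -0.0, -0.6]
width: 0.019
grip_force: 0.0
```

Request:
{"method": "tcp_steps", "body": {"offsets": {"ticks": [[0, 0, 0, 0, 0, 0, 0], [0, 0, 0, 0, 0, 0, 0]]}}}

```text
time: 3.05
ee_pos: [0.5055, -0.2266, 0.0853]
tcp_rot: [179.9, 0.2, 167.0]
wrist_force: [0.2, 0.2, 0.7]
width: 0.006
grip_force: 0.0
```

Request:
{"method": "tcp_steps", "body": {"offsets": {"ticks": [[0, 0, 0, 0, 0, 0.016, 0], [0, 0, 0, 0, 0, 0.018, 0], [0, 0, 0, 0, 0, 0.020, 0], [0, 0, 0, 0, 0, 0.022, 0], [0, 0, 0, 0, 0, 0.022, 0]]}}}

```text
time: 3.55
ee_pos: [0.5038, -0.2265, 0.0608]
tcp_rot: [180.0, 0.0, 166.9]
wrist_force: [-0.8, 1.2, 3.0]
width: 0.006
grip_force: 1.4
```

Request:
{"method": "tcp_steps", "body": {"offsets": {"ticks": [[0, 0, 0, 0, 0, 0.003, 0], [0, 0, 0, 0, 0, 0.006, 0], [0, 0, 0, 0, 0, 0.006, 0]]}}}

```text
time: 3.85
ee_pos: [0.5039, -0.2267, 0.0548]
tcp_rot: [180.0, 0.0, 166.9]
wrist_force: [-1.8, 2.4, 6.9]
width: 0.005
grip_force: 3.5
```

Request:
{"method": "tcp_steps", "body": {"offsets": {"ticks": [[0, 0, 0, 0, 0, 0.002, 0], [0, 0, 0, 0, 0, 0.004, 0], [0, 0, 0, 0, 0, 0.005, 0], [0, 0, 0, 0, 0, 0.005, 0], [0, 0, 0, 0, 0, 0.005, 0]]}}}

```text
time: 4.35
ee_pos: [0.504, -0.2267, 0.0522]
tcp_rot: [179.9, 0.0, 166.9]
wrist_force: [-8.4, 4.3, 24.5]
width: 0.002
grip_force: 12.2
```

Request:
{"method": "tcp_steps", "body": {"offsets": {"ticks": [[0, 0, 0, 0, 0, 0.001, 0], [0, 0, 0, 0, 0, 0.001, 0]]}}}

```text
time: 4.55
ee_pos: [0.5041, -0.2268, 0.0521]
tcp_rot: [179.8, -0.0, 166.9]
wrist_force: [-10.0, 6.3, 31.2]
width: 0.005
grip_force: 15.8
```

Request:
{"method": "tcp_steps", "body": {"offsets": {"ticks": [[0, 0, 0, 0, 0, -0.02, 0], [0, 0, 0, 0, 0, -0.05, 0], [0, 0, 0, 0, 0, -0.085, 0.2], [0, 0, 0, 0.03, -0.04, -0.09, 0.6], [0, 0, 0, 0.056, -0.075, -0.09, 1]]}}}

```text
time: 5.05
ee_pos: [0.4325, -0.2884, 0.1398]
tcp_rot: [-179.9, 0.2, 167.0]
wrist_force: [-0.8, -1.2, -0.3]
width: 0.196
grip_force: 0.0
```

Request:
{"method": "tcp_steps", "body": {"offsets": {"ticks": [[0, 0, 0, 0.0045, -0.005, 0, 1], [0, 0, 0, 0.0045, -0.005, 0, 1], [0, 0, 0, 0.0045, -0.005, 0, 1], [0, 0, 0, 0.0045, -0.005, 0, 1]]}}}

```text
time: 5.45
ee_pos: [0.4277, -0.2896, 0.1382]
tcp_rot: [-180.0, -0.0, 167.0]
wrist_force: [0.1, 0.6, -0.1]
width: 0.555
grip_force: 0.0
```

```bash
python3 - <<'E'
from h import *
import pickle
o=bot.get_obs();print(o["q"],o["ee_pos"],o["width"])
for n in("wrist","top"):
  c=bot.read_camera(n);c["o"]=o;pickle.dump(c,open(n+"2.pkl","wb"));cv2.imwrite(f"pics/{n}2.png",c["image"][:,:,::-1])
E
```

```text
[-22.64218282   7.98974573  58.24317758 109.75598814  -7.40111137
  66.20555253 115.39240277] [ 0.4277013  -0.2896335   0.13824439] 0.5546676074225478
```

View pics/wrist2.png

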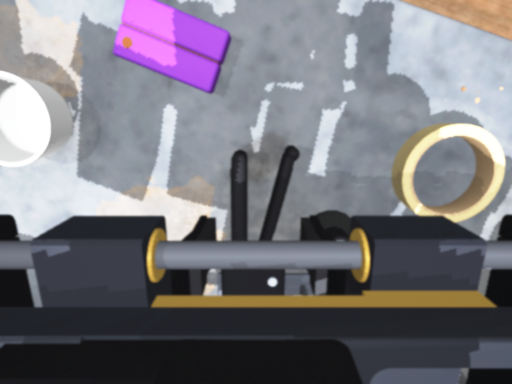

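The wrist view shows the handle's edges at about x 232–247 (end at y 152), the trigger end at (291,150), and the fingers still opening on either side.

```bash
python3 - <<'E'
from h import *
import pickle
c=pickle.load(open("wrist2.pkl","rb"));o=c["o"];R=Ro.from_euler("xyz",o["tcp_rot"],degrees=True).as_matrix()
g=cv2.cvtColor(c["image"],cv2.COLOR_RGB2GRAY)
for v in(165,180,195,208):
    r=np.where(g[v,215:310]<60)[0]+215;s=np.split(r,np.where(np.diff(r)>1)[0]+1)
    for k in s:
        if len(k)>3:
            P=[R.T@(wplane(c,u,v,.044)-o["ee_pos"]) for u in(k[0]-.5,k[-1]+.5)];print(v,k[0],k[-1],np.round(P,4)[:,:2].tolist())
r=R.T@(wplane(c,239,150,.044)-o["ee_pos"]);print("end",r)
for n in("top2",): cv2.imwrite
E
```

```text
165 232 237 [[0.0238, -0.0217], [0.0238, -0.0165]]
165 243 246 [[0.0238, -0.0122], [0.0238, -0.0087]]
165 280 291 [[0.0238, 0.0198], [0.0238, 0.0302]]
180 231 235 [[0.0105, -0.0228], [0.0105, -0.0185]]
180 243 246 [[0.0105, -0.0123], [0.0105, -0.0088]]
180 276 288 [[0.0105, 0.0166], [0.0105, 0.028]]
195 232 246 [[-0.0032, -0.0223], [-0.0032, -0.0089]]
195 272 284 [[-0.0032, 0.0133], [-0.0032, 0.0248]]
208 232 246 [[-0.0153, -0.0225], [-0.0153, -0.0091]]
208 268 280 [[-0.0153, 0.0098], [-0.0153, 0.0215]]
end [ 0.03676602 -0.01498322  0.09425782]
```

Request:
{"method": "tcp_steps", "body": {"offsets": {"ticks": [[0, 0, 0, 0.002, 0, 0, 1], [0, 0, 0, 0.002, 0, 0.02, 1], [0, 0, 0, 0.002, 0, 0.04, 1], [0, 0, 0, 0.002, 0, 0.045, 1], [0, 0, 0, 0.002, 0, 0.045, 1]]}}}

```text
time: 6.05
ee_pos: [0.424, -0.2901, 0.093]
tcp_rot: [-180.0, -0.1, 166.9]
wrist_force: [1.2, 1.1, 0.2]
width: 0.991
grip_force: 0.0
```

Request:
{"method": "tcp_steps", "body": {"offsets": {"ticks": [[0, 0, 0, 0, 0, 0.03, 1], [0, 0, 0, 0, 0, 0.055, 1], [0, 0, 0, 0, 0, 0.075, 1], [0, 0, 0, 0, 0, 0.081, 1], [0, 0, 0, 0, -0.003, 0.082, 1]]}}}

```text
time: 6.55
ee_pos: [0.4242, -0.2932, 0.0118]
tcp_rot: [180.0, -0.0, 166.9]
wrist_force: [-0.3, -0.3, 0.2]
width: 1.0
grip_force: 0.0
```

Request:
{"method": "tcp_steps", "body": {"offsets": {"ticks": [[0, 0, 0, 0, -0.003, 0, 1], [0, 0, 0, 0, -0.003, 0, 0.92], [0, 0, 0, 0, -0.003, 0, 0.85]]}}}

```text
time: 6.85
ee_pos: [0.4238, -0.2968, 0.0125]
tcp_rot: [180.0, 0.1, 166.9]
wrist_force: [-0.9, 0.2, 0.1]
width: 0.903
grip_force: 0.0
```

```bash
python3 - <<'E'
from h import *
import pickle
o=bot.get_obs();print(o["q"],o["ee_pos"],o["width"])
c=bot.read_camera("top");pickle.dump(c,open("top3.pkl","wb"))
cv2.imwrite("pics/top3.png",cv2.resize(c["image"][140:240,245:345],None,fx=6,fy=6,interpolation=cv2.INTER_CUBIC)[:,:,::-1])
E
```

```text
[-13.94594028  20.81379872  52.80944044 115.89098898 -20.8332133
  52.9473051  126.7432319 ] [ 0.42383778 -0.29677434  0.01251199] 0.9032396518967631
```

View pics/top3.png

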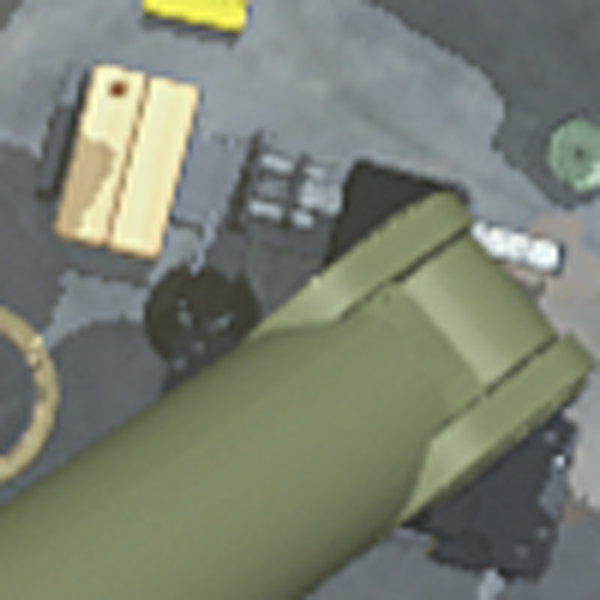

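The crop shows the shoe face at about (250,185) and the board's near edge at about (180,175), so there is a clear gap. I'll make the first squeeze while measuring the gap.

```bash
cat >> h.py <<'E'
A0=np.radians(-13.1);RC=np.array([[np.cos(A0),-np.sin(A0)],[np.sin(A0),np.cos(A0)]])
E
python3 - <<'E'
from h import *
import pickle
c=pickle.load(open("top3.pkl","rb"));f=lambda x,y,z:RC.T@(plane(c,245+x/6,140+y/6,z)[:2])
print("shoe",f(262,135,.038),f(238,228,.038),"board edge",f(199,90,.028),f(160,257,.028))
E
```

```text
shoe [ 0.63490666 -0.11729081] [ 0.58583289 -0.11716846] board edge [ 0.65219283 -0.08100573] [ 0.56393514 -0.08315406]
```

Request:
{"method": "tcp_steps", "body": {"offsets": {"ticks": [[0, 0, 0, 0, 0, 0, 0.75], [0, 0, 0, 0, 0, 0, 0.65], [0, 0, 0, 0, 0, 0, 0.58], [0, 0, 0, 0, 0, 0, 0.55], [0, 0, 0, 0, 0, 0, 0.55]]}, "grip_force": 25}}

```text
time: 7.4
ee_pos: [0.423, -0.293, 0.011]
tcp_rot: [179.7, -0.2, 167.0]
wrist_force: [-0.6, 7.6, 3.1]
width: 0.566
grip_force: 3.3
```

Request:
{"method": "tcp_steps", "body": {"offsets": {"ticks": [[0, 0, 0, 0, 0, 0, 0.50], [0, 0, 0, 0, 0, 0, 0.48], [0, 0, 0, 0, 0, 0, 0.46], [0, 0, 0, 0, 0, 0, 0.46]]}}}

```text
time: 7.8
ee_pos: [0.4226, -0.2928, 0.0109]
tcp_rot: [179.7, -0.2, 167.0]
wrist_force: [-0.8, 7.4, 2.9]
width: 0.464
grip_force: 3.4
```

Request:
{"method": "tcp_steps", "body": {"offsets": {"ticks": [[0, 0, 0, 0, 0, 0, 0.43], [0, 0, 0, 0, 0, 0, 0.40], [0, 0, 0, 0, 0, 0, 0.38], [0, 0, 0, 0, 0, 0, 0.36], [0, 0, 0, 0, 0, 0, 0.36]]}}}

```text
time: 8.3
ee_pos: [0.4216, -0.2967, 0.0109]
tcp_rot: [-179.9, -0.1, 166.8]
wrist_force: [-4.3, 0.1, -6.3]
width: 0.366
grip_force: 8.5
```

```bash
python3 -c "
from h import *
import pickle
c=bot.read_camera('top');pickle.dump(c,open('top4.pkl','wb'))
a=pickle.load(open('top3.pkl','rb'))
s=lambda c:cv2.resize(c['image'][155:190,255:315],None,fx=8,fy=8,interpolation=cv2.INTER_CUBIC)[:,:,::-1]
cv2.imwrite('pics/cmp4.png',np.vstack([s(a),s(c)]))"
```

Request:
{"method": "tcp_steps", "body": {"offsets": {"ticks": [[0, 0, 0, 0, 0, 0, 0.5], [0, 0, 0, 0, 0, 0, 0.65], [0, 0, 0, 0, 0, 0, 0.8], [0, 0, 0, 0, 0, 0, 0.9], [0, 0, 0, 0, 0, 0, 0.9]]}}}

```text
time: 8.85
ee_pos: [0.4253, -0.2969, 0.0125]
tcp_rot: [-180.0, 0.2, 166.9]
wrist_force: [2.5, 2.5, 0.3]
width: 0.731
grip_force: 1.2
```

Request:
{"method": "tcp_steps", "body": {"offsets": {"ticks": [[0, 0, 0, 0, 0, 0, 0.9], [0, 0, 0, 0, 0, 0, 0.9]]}}}

```text
time: 9.05
ee_pos: [0.4231, -0.2973, 0.0119]
tcp_rot: [-179.9, 0.0, 166.9]
wrist_force: [0.2, 0.4, -0.6]
width: 0.877
grip_force: 0.0
```

View pics/cmp4.png

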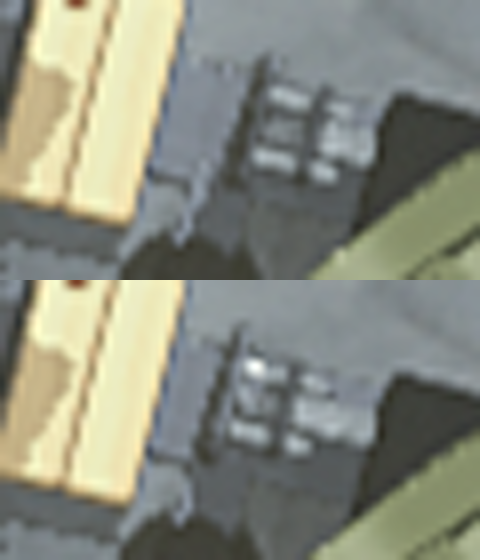

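The comparison (before above, after below) shows the shoe's dark face line moved from about x=245 to x=217 in the enlarged crop, roughly 11 mm towards the board. The board has not moved.

```bash
cat >> h.py <<'E'
def profile(c,z,x0=.588,x1=.632,ys=np.arange(-.135,-.06,.0005)):
    g=cv2.cvtColor(c["image"],cv2.COLOR_RGB2GRAY).astype(np.float32);xs=np.linspace(x0,x1,23)
    m=np.array([[proj(c,np.append(RC@[x,y],z)) for y in ys] for x in xs],np.float32)
    return ys,cv2.remap(g,m[...,0],m[...,1],cv2.INTER_CUBIC).mean(0)
E
cat > look.py <<'E'
from h import *
import sys,pickle
o=bot.get_obs()
c=bot.read_camera("top") if len(sys.argv)<3 else pickle.load(open(sys.argv[2],"rb"))
pickle.dump(c,open(sys.argv[1]+".pkl","wb"))
ys,p=profile(c,.038)
i=[k for k in range(2,len(p)-2) if p[k]==p[k-2:k+3].min() and p[k]<110]
print("dark lines y mm",[(round(ys[k]*1e3,1),int(p[k])) for k in i])
d=np.gradient(profile(c,.028)[1]);print("board edge",ys[d.argmax()]*1e3,"width",o["width"],"grip",o["grip_force"],o["ee_pos"])
E
python3 look.py x top3.pkl; python3 look.py x top4.pkl
```

```text
dark lines y mm [(np.float64(-113.0), 70)]
board edge -79.49999999999996 width 0.8766622521177354 grip 0.0 [ 0.42309952 -0.29725516  0.01192428]
dark lines y mm [(np.float64(-127.0), 86), (np.float64(-102.0), 77)]
board edge -79.49999999999996 width 0.8766622521177354 grip 0.0 [ 0.42309952 -0.29725516  0.01192428]
```

Request:
{"method": "tcp_steps", "body": {"offsets": {"ticks": [[0, 0, 0, 0, 0, 0, 0.75], [0, 0, 0, 0, 0, 0, 0.65], [0, 0, 0, 0, 0, 0, 0.55], [0, 0, 0, 0, 0, 0, 0.45], [0, 0, 0, 0, 0, 0, 0.36]]}}}

```text
time: 9.55
ee_pos: [0.4224, -0.293, 0.0108]
tcp_rot: [179.7, -0.2, 166.9]
wrist_force: [-2.6, 8.5, 2.7]
width: 0.529
grip_force: 3.8
```

Request:
{"method": "tcp_steps", "body": {"offsets": {"ticks": [[0, 0, 0, 0, 0, 0, 0.36], [0, 0, 0, 0, 0, 0, 0.36], [0, 0, 0, 0, 0, 0, 0.36]]}}}

```text
time: 9.85
ee_pos: [0.4213, -0.2964, 0.0107]
tcp_rot: [-180.0, -0.2, 166.9]
wrist_force: [-3.1, -0.2, -4.9]
width: 0.37
grip_force: 8.2
```

```bash
python3 look.py s2
```

```text
dark lines y mm [(np.float64(-118.0), 85), (np.float64(-92.5), 76)]
board edge -79.49999999999996 width 0.36991218083678323 grip 8.173580733127892 [ 0.42133031 -0.29637812  0.01068993]
```

Request:
{"method": "tcp_steps", "body": {"offsets": {"ticks": [[0, 0, 0, 0, 0, 0, 0.5], [0, 0, 0, 0, 0, 0, 0.65], [0, 0, 0, 0, 0, 0, 0.8], [0, 0, 0, 0, 0, 0, 0.9], [0, 0, 0, 0, 0, 0, 0.9]]}}}

```text
time: 10.4
ee_pos: [0.4252, -0.297, 0.0124]
tcp_rot: [-180.0, 0.2, 166.9]
wrist_force: [3.3, 2.9, -0.6]
width: 0.739
grip_force: 1.3
```

Request:
{"method": "tcp_steps", "body": {"offsets": {"ticks": [[0, 0, 0, 0, 0, 0, 0.9], [0, 0, 0, 0, 0, 0, 0.9], [0, 0, 0, 0, 0, 0, 0.9]]}}}

```text
time: 10.7
ee_pos: [0.4227, -0.2971, 0.0117]
tcp_rot: [-179.9, -0.0, 166.9]
wrist_force: [0.5, 0.2, 0.7]
width: 0.89
grip_force: 0.0
```

```bash
python3 look.py r2
```

```text
dark lines y mm [(np.float64(-117.5), 86), (np.float64(-92.0), 77)]
board edge -79.49999999999996 width 0.8902455617542855 grip 0.0 [ 0.42268677 -0.29705463  0.01166727]
```

Request:
{"method": "tcp_steps", "body": {"offsets": {"ticks": [[0, 0, 0, 0, 0, 0, 0.75], [0, 0, 0, 0, 0, 0, 0.65], [0, 0, 0, 0, 0, 0, 0.55], [0, 0, 0, 0, 0, 0, 0.50], [0, 0, 0, 0, 0, 0, 0.47]]}}}

```text
time: 11.25
ee_pos: [0.4225, -0.2929, 0.0108]
tcp_rot: [179.7, -0.2, 167.0]
wrist_force: [-0.9, 8.7, 3.3]
width: 0.541
grip_force: 3.6
```

Request:
{"method": "tcp_steps", "body": {"offsets": {"ticks": [[0, 0, 0, 0, 0, 0, 0.45], [0, 0, 0, 0, 0, 0, 0.43], [0, 0, 0, 0, 0, 0, 0.43]]}}}

```text
time: 11.55
ee_pos: [0.4221, -0.2937, 0.0107]
tcp_rot: [179.8, -0.2, 167.0]
wrist_force: [-2.3, 5.9, 1.5]
width: 0.441
grip_force: 4.8
```

```bash
python3 look.py s3a
```

```text
dark lines y mm [(np.float64(-111.5), 98), (np.float64(-86.5), 78)]
board edge -79.49999999999996 width 0.44063718077328484 grip 4.83044439063633 [ 0.42208703 -0.29367174  0.01069283]
```

Request:
{"method": "tcp_steps", "body": {"offsets": {"ticks": [[0, 0, 0, 0, 0, 0, 0.41], [0, 0, 0, 0, 0, 0, 0.39], [0, 0, 0, 0, 0, 0, 0.37], [0, 0, 0, 0, 0, 0, 0.36], [0, 0, 0, 0, 0, 0, 0.36]]}}}

```text
time: 12.1
ee_pos: [0.4214, -0.2967, 0.0108]
tcp_rot: [-179.9, -0.1, 166.8]
wrist_force: [-5.7, 0.6, -7.2]
width: 0.366
grip_force: 11.8
```

```bash
python3 look.py s3
```

```text
dark lines y mm [(np.float64(-106.0), 104), (np.float64(-82.5), 64)]
board edge -79.49999999999996 width 0.36568023069338423 grip 11.772870712447912 [ 0.42139703 -0.29674776  0.01081423]
```

```bash
cat > tail.py <<'E'
from h import *
import sys,pickle
def sub(c,z,x0,x1,a,b,fn):
    ys,p=profile(c,z,x0,x1,np.arange(a,b,.0005));d=np.gradient(cv2.GaussianBlur(p.reshape(1,-1),(0,0),3)[0]);k=fn(d);w=np.abs(d[k-5:k+6]);return round(float((ys[k-5:k+6]*w).sum()/w.sum()*1e3),2)
for n in sys.argv[1:]:
    c=pickle.load(open(n+".pkl","rb"))
    print(n,"tail",sub(c,.03,.606,.612,-.30,-.232,np.argmax),"board edge",sub(c,.028,.58,.64,-.088,-.065,np.argmax),"board far",sub(c,.028,.59,.63,-.045,-.01,np.argmin))
E
python3 tail.py top top3 top4 s2 r2 s3a s3
```

```text
top tail -272.32 board edge -79.45 board far -26.06
top3 tail -272.31 board edge -79.45 board far -26.05
top4 tail -261.39 board edge -79.46 board far -26.05
s2 tail -252.39 board edge -79.47 board far -26.05
r2 tail -252.3 board edge -79.47 board far -26.05
s3a tail -245.78 board edge -79.99 board far -26.05
s3 tail -242.82 board edge -79.47 board far -26.05
```

Request:
{"method": "tcp_steps", "body": {"offsets": {"ticks": [[0, 0, 0, 0, 0, 0, 0.5], [0, 0, 0, 0, 0, 0, 0.65], [0, 0, 0, 0, 0, 0, 0.8], [0, 0, 0, 0, 0, 0, 0.9], [0, 0, 0, 0, 0, 0, 0.9]]}}}

```text
time: 12.65
ee_pos: [0.4254, -0.2971, 0.0126]
tcp_rot: [-179.9, 0.3, 166.9]
wrist_force: [1.9, 2.0, 0.2]
width: 0.734
grip_force: 1.3
```

Request:
{"method": "tcp_steps", "body": {"offsets": {"ticks": [[0, 0, 0, 0, 0, 0, 0.9], [0, 0, 0, 0, 0, 0, 0.9], [0, 0, 0, 0, 0, 0, 0.9]]}}}

```text
time: 12.95
ee_pos: [0.4226, -0.297, 0.0116]
tcp_rot: [-180.0, -0.0, 166.9]
wrist_force: [-0.0, 0.2, -0.1]
width: 0.886
grip_force: 0.0
```

```bash
python3 look.py r3;  python3 tail.py s3 r3
```

```text
dark lines y mm [(np.float64(-106.0), 104), (np.float64(-82.5), 64)]
board edge -79.49999999999996 width 0.8864842997724487 grip 0.0 [ 0.42257738 -0.29700539  0.01159222]
s3 tail -242.82 board edge -79.47 board far -26.05
r3 tail -242.8 board edge -79.47 board far -26.05
```

Request:
{"method": "tcp_steps", "body": {"offsets": {"ticks": [[0, 0, 0, 0, 0, 0, 0.75], [0, 0, 0, 0, 0, 0, 0.65], [0, 0, 0, 0, 0, 0, 0.60], [0, 0, 0, 0, 0, 0, 0.57], [0, 0, 0, 0, 0, 0, 0.57]]}}}

```text
time: 13.5
ee_pos: [0.4226, -0.2932, 0.0109]
tcp_rot: [179.7, -0.2, 167.0]
wrist_force: [-1.7, 6.9, 3.1]
width: 0.594
grip_force: 3.4
```

```bash
python3 look.py s4a;  python3 tail.py s4a
```

```text
dark lines y mm [(np.float64(-106.0), 101), (np.float64(-82.0), 64)]
board edge -78.99999999999996 width 0.5942865822269707 grip 3.4083325444953516 [ 0.42262571 -0.2931995   0.01087423]
s4a tail -241.06 board edge -79.01 board far -25.95
```

Request:
{"method": "tcp_steps", "body": {"offsets": {"ticks": [[0, 0, 0, 0, 0, 0, 0.55], [0, 0, 0, 0, 0, 0, 0.54], [0, 0, 0, 0, 0, 0, 0.54]]}}}

```text
time: 13.85
ee_pos: [0.4225, -0.2929, 0.0108]
tcp_rot: [179.7, -0.2, 167.0]
wrist_force: [-1.1, 8.1, 2.3]
width: 0.543
grip_force: 3.4
```

```bash
python3 look.py s4b
```

```text
dark lines y mm [(np.float64(-105.5), 107), (np.float64(-81.0), 64)]
board edge -77.99999999999996 width 0.542972001019809 grip 3.419463270547567 [ 0.42249451 -0.2929209   0.01079016]
```

Request:
{"method": "tcp_steps", "body": {"offsets": {"ticks": [[0, 0, 0, 0, 0, 0, 0.51], [0, 0, 0, 0, 0, 0, 0.50], [0, 0, 0, 0, 0, 0, 0.50]]}}}

```text
time: 14.2
ee_pos: [0.4224, -0.2927, 0.0107]
tcp_rot: [179.7, -0.2, 167.0]
wrist_force: [-1.6, 8.4, 2.2]
width: 0.502
grip_force: 3.7
```

```bash
python3 look.py s4c
```

```text
dark lines y mm [(np.float64(-103.0), 105), (np.float64(-80.0), 67)]
board edge -76.99999999999996 width 0.5023486676393036 grip 3.676020512357354 [ 0.42240156 -0.29272568  0.01073967]
```

Request:
{"method": "tcp_steps", "body": {"offsets": {"ticks": [[0, 0, 0, 0, 0, 0, 0.48], [0, 0, 0, 0, 0, 0, 0.47], [0, 0, 0, 0, 0, 0, 0.47]]}}}

```text
time: 14.55
ee_pos: [0.4224, -0.2922, 0.0107]
tcp_rot: [179.6, -0.3, 167.0]
wrist_force: [-2.0, 8.7, 3.4]
width: 0.476
grip_force: 6.2
```

```bash
python3 look.py s4d; python3 tail.py s4b s4c s4d
```

```text
dark lines y mm [(np.float64(-103.0), 105), (np.float64(-80.0), 67)]
board edge -76.99999999999996 width 0.47628465052713687 grip 6.156906733667711 [ 0.42238075 -0.29216422  0.01066248]
s4b tail -240.47 board edge -77.9 board far -25.0
s4c tail -239.89 board edge -76.9 board far -24.08
s4d tail -239.58 board edge -76.89 board far -24.08
```

Request:
{"method": "tcp_steps", "body": {"offsets": {"ticks": [[0, 0, 0, 0, 0, 0, 0.45], [0, 0, 0, 0, 0, 0, 0.44], [0, 0, 0, 0, 0, 0, 0.43], [0, 0, 0, 0, 0, 0, 0.43]]}}}

```text
time: 15.0
ee_pos: [0.422, -0.2938, 0.0106]
tcp_rot: [179.8, -0.2, 167.0]
wrist_force: [-1.7, 5.9, 0.3]
width: 0.435
grip_force: 9.1
```

```bash
python3 look.py s4e
```

```text
dark lines y mm [(np.float64(-80.0), 67)]
board edge -76.99999999999996 width 0.43485850667657266 grip 9.074635627039243 [ 0.42204838 -0.29384527  0.0106465 ]
```

Request:
{"method": "tcp_steps", "body": {"offsets": {"ticks": [[0, 0, 0, 0, 0, 0, 0.415], [0, 0, 0, 0, 0, 0, 0.40], [0, 0, 0, 0, 0, 0, 0.385], [0, 0, 0, 0, 0, 0, 0.385], [0, 0, 0, 0, 0, 0, 0.385]]}}}

```text
time: 15.55
ee_pos: [0.4215, -0.2957, 0.0107]
tcp_rot: [180.0, -0.2, 166.9]
wrist_force: [-4.2, 4.3, -5.0]
width: 0.389
grip_force: 11.7
```

```bash
python3 look.py s4f; python3 tail.py s4e s4f; python3 - <<'E'
from h import *
import pickle
for n in("top3","r3","s4c","s4d","s4e","s4f"):
    c=pickle.load(open(n+".pkl","rb"));ys,p=profile(c,.03,.606,.612,np.arange(-.30,-.225,.003));print(n,p.astype(int).tolist())
s=lambda n:cv2.resize(pickle.load(open(n+".pkl","rb"))['image'][150:190,250:340],None,fx=7,fy=7,interpolation=cv2.INTER_CUBIC)[:,:,::-1]
cv2.imwrite('pics/fin.png',np.vstack([s("s4c"),s("s4f")]))
E
```

```text
dark lines y mm [(np.float64(-99.0), 105), (np.float64(-80.0), 67)]
board edge -76.99999999999996 width 0.3894138444498407 grip 11.736599535215646 [ 0.42152369 -0.29571886  0.01069238]
s4e tail -236.59 board edge -76.89 board far -24.08
s4f tail -234.81 board edge -76.89 board far -24.09
top3 [159, 156, 156, 152, 153, 152, 154, 156, 106, 142, 192, 211, 204, 197, 166, 173, 196, 181, 189, 198, 179, 143, 118, 115, 122]
r3 [159, 157, 155, 153, 153, 152, 152, 152, 151, 150, 151, 155, 153, 152, 154, 153, 154, 150, 104, 146, 191, 166, 128, 114, 119]
s4c [160, 157, 156, 152, 153, 152, 152, 153, 151, 150, 151, 155, 153, 153, 154, 153, 152, 150, 154, 111, 129, 153, 127, 109, 115]
s4d [159, 157, 155, 153, 153, 152, 152, 152, 151, 150, 152, 154, 154, 153, 154, 152, 152, 150, 154, 112, 127, 157, 134, 112, 114]
s4e [159, 156, 155, 152, 152, 153, 152, 153, 151, 150, 151, 155, 153, 153, 154, 153, 152, 149, 148, 149, 104, 108, 129, 114, 115]
s4f [159, 156, 155, 153, 153, 152, 152, 152, 152, 150, 151, 154, 153, 153, 154, 153, 152, 149, 147, 151, 129, 106, 102, 114, 121]
```

View pics/fin.png

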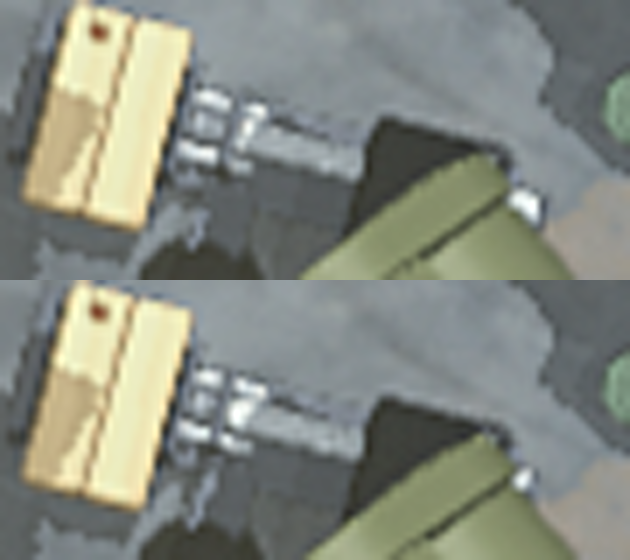

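The last picture shows the board unmoved between the two frames, while the end plate has closed up towards the shoe (crop x 240→228) and the bar's tail has moved in. I'll measure the compression numerically.

```bash
python3 - <<'E'
from h import *
import pickle
def edge(c,z,x0,x1,a,b,lvl):
    ys,p=profile(c,z,x0,x1,np.arange(a,b,.00025));k=np.where(p<lvl)[0][0];return ys[k]*1e3
C={n:pickle.load(open(n+".pkl","rb")) for n in("top3","top4","r2","r3","s4a","s4b","s4c","s4d","s4e","s4f")}
for n,c in C.items(): print(n,"tail",edge(c,.03,.606,.612,-.30,-.225,130).round(2))
# end plate: displacement of its band (between shoe & housing) by 1-D phase correlation relative to r3
ys=np.arange(-.125,-.088,.00025)
ref=profile(C["r3"],.038,.588,.632,ys)[1]
for n in("s4a","s4c","s4d","s4e","s4f"):
    s=[(np.corrcoef(ref,profile(C[n],.038,.588,.632,ys+d)[1])[0,1],d) for d in np.arange(0,.014,.00025)];print(n,"plate shift mm",max(s)[1]*1e3,round(max(s)[0],3))
E
```

```text
top3 tail -277.25
top4 tail -266.5
r2 tail -256.5
r3 tail -247.25
s4a tail -246.0
s4b tail -244.5
s4c tail -244.0
s4d tail -243.75
s4e tail -241.25
s4f tail -240.0
s4a plate shift mm 0.5 0.989
s4c plate shift mm 3.2500000000000004 0.958
s4d plate shift mm 3.2500000000000004 0.958
s4e plate shift mm 4.500000000000001 0.831
s4f plate shift mm 6.500000000000001 0.574
```

Request:
{"method": "tcp_steps", "body": {"offsets": {"ticks": [[0, 0, 0, 0, 0, 0, 0.375], [0, 0, 0, 0, 0, 0, 0.365], [0, 0, 0, 0, 0, 0, 0.36], [0, 0, 0, 0, 0, 0, 0.36], [0, 0, 0, 0, 0, 0, 0.36]]}, "grip_force": 30}}

```text
time: 16.1
ee_pos: [0.4213, -0.2967, 0.0107]
tcp_rot: [-179.9, -0.2, 166.8]
wrist_force: [-5.0, 0.4, -7.0]
width: 0.365
grip_force: 16.1
```

```bash
python3 look.py s4g
```

```text
dark lines y mm [(np.float64(-97.0), 108), (np.float64(-80.0), 67)]
board edge -76.99999999999996 width 0.3653552907715635 grip 16.080344372894615 [ 0.42125068 -0.29673926  0.01070559]
```

Request:
{"method": "tcp_steps", "body": {"offsets": {"ticks": [[0, 0, 0, 0, 0, 0, 0.36], [0, 0, 0, 0, 0, 0, 0.36], [0, 0, 0, 0, 0, 0, 0.36], [0, 0, 0, 0, 0, 0, 0.36], [0, 0, 0, 0, 0, 0, 0.36]]}}}

```text
time: 16.65
ee_pos: [0.4213, -0.2968, 0.0107]
tcp_rot: [-179.9, -0.2, 166.8]
wrist_force: [-5.5, 0.9, -8.4]
width: 0.369
grip_force: 16.6
```

```bash
python3 look.py s4h;  python3 - <<'E'
from h import *
import pickle
def edge(c,z,x0,x1,a,b,lvl):
    ys,p=profile(c,z,x0,x1,np.arange(a,b,.00025));k=np.where(p<lvl)[0][0];return ys[k]*1e3
for n in("s4f","s4g","s4h"):
    c=pickle.load(open(n+".pkl","rb"));print(n,"tail",edge(c,.03,.606,.612,-.30,-.225,130))
E
python3 tail.py s4h
```

```text
dark lines y mm [(np.float64(-97.0), 108), (np.float64(-80.0), 67)]
board edge -76.99999999999996 width 0.3687059682458062 grip 16.59846086287871 [ 0.42127698 -0.29676722  0.01072795]
s4f tail -240.0000000000066
s4g tail -239.50000000000665
s4h tail -239.75000000000662
s4h tail -269.19 board edge -76.86 board far -24.08
```

The rod is about 10 mm past its third-pump position and the board took about 2.9 mm of that. The shoe is therefore pressed roughly 6–7 mm of its 14 mm, and the trigger is held steadily.

```bash
python3 -c "
from workcell import bot
print(bot.close_job())"
```

```text
the job is handed in; nothing more can be done
None
```

The job is handed in: I pressed the plunger to its stop and let it come back up, then pumped the trigger and left it held on the fourth squeeze, with the shoe pressed an estimated 6–7 mm of its 14 mm.

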